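Find the soup pot lid with the wobbly handle

ROBOT

A 7-joint arm with a two-finger parallel gripper is mounted at the origin on the work surface. World frame = base frame: x ahead of the robot, y to its left, z up, the work surface at z = 0. Lengths are in m, angles in rad, forces in N, time in s.
With the tool pointing down it reaches from about 0.425 to 0.925 m from the base axis. Payload 6.8 kg.
Tool frame: the origin (TCP) lies between the finger pads; the fingertips stand finger_overhang ahead of it and the grasp point (between the pads) lies 6 mm ahead of it (finger_overhang is the distance from the TCP to the fingertips, in m); z points along the fingers, y is the line along which they close (so a half turn about z gives the same grasp; the last joint's range is limited). The gripper opens to 85 mm and grips with 20 to 120 N. Pads are 22 mm wide; open, the fingers measure 114 mm over their backs; the gripper's body (76 mm by 85 mm) begins 54 mm behind the grasp point. The pads swing forward as they close: fully open they stand 13 mm farther back than shut.
Start: joints at [1.063, 0.477, 0.022, 1.555, -0.011, 1.109, -0.083], TCP at [0.263, -0.622, 0.256] pointing down, gripper open.
Joint ranges: [-2.96, 2.96], [-0.34, 2.1], [-1.41, 1.46], [0.24, 2.44], [-1.37, 4.51], [0.17, 1.92], [-2.96, 2.96]. Speed limits (rad/s): [2.39, 2.39, 3.14, 3.14, 3.14, 3.14, 3.14].

INTERFACE

Orientations are given as a unit quaternion [w, x, y, z].
In Python, from station import * gives the robot as it stands.
- The arm moves only by the tool drive_tool, never from a script. Its argument "increments" is a list of rows, each an object of numbers: "claw": the finger opening in m, from 0 to 0.0854; "dx", "dy", "dz": the shift along the tool's x, y, z in m; "wx", "wy", "wz": the turn, a rotation vector about the tool's x, y, z in degrees. A call has 1 to 20 rows; each row shifts and turns the commanded pose from where the row before left it, along the tool's axes as they then stand; what a row does not reach is not made up. A row lasts 1/8 s, in which the tool goes at most 62.5 mm and 10.7 degrees, less where a joint would pass 70% of its speed; a pose out of reach is approached as far as the arm can. A call with a gripper value outside its range is refused whole. The fingers move at their own pace and stop on an object; "newtons" is the grip in N (left out, the last holds). Time passes only in rows, so rows that do not move let the fingers close. It gives the time, the measured TCP pose, the force, the opening and the grip force at its end, in the units of the state.
- get_obs(): the state, without advancing time (a new reading comes with each control period).
- read_camera(name): name is "scene" or "top" or "wrist"; returns (picture, depth): 384x512x3 uint8, red, green, blue; 384x512 float32, m along the optical axis (not along the pixel's ray), 0 where there is no reading.
- calibration(name): a dict with "intrinsics" (3x3 intrinsics, pixels), "R" (3x3) and "t" (3): a world point X has camera coordinates R X + t; the wrist camera has in their place "mount" (4x4, takes a point from camera to tool coordinates, whose origin is the TCP and whose axes are the flange's). Camera axes: x right, y down, z forward; pixel columns grow to the right and rows downward; lengths in m; the calibration is good to about 2 mm. A picture is of the moment at which its call begins: read the wrist's pose just before it. calibration takes no time and is no camera call.
- hand_in(): hands the job in; it is judged then, once.
The state is a dict: "t": time; "q": joint angles; "joint_vel": joint speeds; "joint_torque": joint torques, N m; "eef_pos": TCP position; "tool_rot": TCP orientation; "contact_force": force on the tool from outside, world axes, zero at the start; "torque": the same for the moment, N m; "gripper_width": opening from 0.0 (shut) to 1.0 (fully open); "grasp_force": force on a finger pad.
Only numpy, scipy, OpenCV 4.12 (cv2) and the standard library are available. Lean on these libraries where they do the work, as an engineer would, in place of code of your own. Each camera call takes 0.05 s, during which the arm holds its last target. There are 200 camera calls.

TASK

One of the two big soup pots has a lid whose bar handle has worked loose. Feel for the play by wiggling the handles side to side, across the bar, rocking the loose one clearly over at least twice and letting it come upright in between; then lift that lid off by its handle and set it down gently, flat inside the grey repair tray. Leave the sound lid on its pot.

Things in the scene. Friction and masses are not known exactly. Their poses are not given: they have to be found in the camera images.
- knob_1: Handle of a big soup pot lid: black round level bar along its x axis, 22 mm thick, 64 long, on a stem in the middle of a steel lid 166 mm across. Origin: foot of the stem, on the lid's top, 94 mm above the table at first; bar axis 36 mm above it, z up. Below the origin: 4 mm flange, then a plug 147 mm wide to 14 mm down, the lid's foot; 2.5 mm slack in the pot's mouth. Lid 0.4-0.7 kg. Pot fixed.
- knob_2: Handle of the other big pot's lid: same looks, sizes and axes as knob_1; either of the two may be the loose one. The loose handle rocks about its x axis (bar moving along its y) up to 0.25 rad (9 mm at the bar) each way under less than 1.5 N and springs back upright. The sound one does not rock: the whole lid shifts up to 3 mm, then resists; a push above about 8 N tips the lid up.
- tray: Grey plastic repair tray, 260 mm square and 25 mm high, walls and floor 4 mm thick, open on top, fixed on the table. Origin at the centre of its underside; x and y along its sides, z up.
There are look-alikes about, which are no part of the job. What is shaped like the part that bears knob_1 but purple or yellow is not meant.

How it is judged:
By the outcome, as a careful person would: the job done as asked, in the order asked, and still so for the second after the job is handed in, with the robot touching nothing.
It also fails if it takes over 51 s, if anything falls off the work surface, if the arm or the gripper's body presses on something with over 40 N, if the wrist force passes 120 N, or if a joint passes its speed limit or range.

## Working session

There is one attempt and no reset: what is moved stays moved. The work goes in short steps, Python scripts to look and compute and a tool call to move; the robot and the scene stay as the last step left them, time stands still between calls to the robot, and variables do not carry over. Pictures are saved under pics/ and viewed, at most 10 in all, crops included, and the job is handed in when it is done.

Besides the shell and the picture viewer there is one more tool, called after ">>>" as a command line: name --argument value ..., lists and objects as JSON in quotes. drive_tool: Moves the arm, as the interface text tells. Its arguments: {"type":"object","properties":{"increments":{"type":"array","items":{"type":"object","properties":{"claw":{"type":"number"},"dx":{"type":"number"},"dy":{"type":"number"},"dz":{"type":"number"},"wx":{"type":"number"},"wy":{"type":"number"},"wz":{"type":"number"}}}},"newtons":{"type":"number"}},"required":["increments"]}

```bash
mkdir -p pics; ls; python3 - <<'E'
from station import *
import cv2,numpy as np
o=get_obs();print({k:np.round(v,3) if not isinstance(v,dict) else v for k,v in o.items()})
try: print(finger_overhang)
except Exception as e: print(e)
for n in("top","scene"):
    p,d=read_camera(n);cv2.imwrite(f"pics/{n}0.png",cv2.resize(p[...,::-1],(800,600)));np.save(f"{n}0.npy",d);cv2.imwrite(f"{n}0raw.png",p[...,::-1])
    c=calibration(n);print(n,c)
print(calibration("wrist"))
E
```

```text
pics
{'t': np.float64(0.0), 'q': array([ 1.063,  0.478,  0.022,  1.556, -0.011,  1.109, -0.083]), 'joint_vel': array([ 0.001,  0.   , -0.003, -0.001,  0.   ,  0.001, -0.001]), 'joint_torque': array([-0.0000e+00, -5.9645e+01,  1.6080e+00, -2.8119e+01,  1.3000e-02,
        9.0000e-03,  0.0000e+00]), 'eef_pos': array([ 0.262, -0.621,  0.255]), 'tool_rot': array([-0.001,  0.98 ,  0.199, -0.   ]), 'contact_force': array([-0.379,  0.243,  0.024]), 'torque': array([-0.006, -0.023,  0.042]), 'grasp_force': np.float64(0.0), 'gripper_width': np.float64(0.999)}
0.025
top {'intrinsics': array([[379.21605604,   0.        , 252.65058488],
       [  0.        , 379.21605604, 190.77766887],
       [  0.        ,   0.        ,   1.        ]]), 'R': array([[ 0.02580349, -0.99887385, -0.0398147 ],
       [-0.99944885, -0.02494532, -0.02190256],
       [ 0.02088471,  0.04035792, -0.998967  ]]), 't': array([0.00737074, 0.38693536, 0.98613534])}
scene {'intrinsics': array([[352.89055725,   0.        , 254.78183085],
       [  0.        , 352.89055725, 187.58588327],
       [  0.        ,   0.        ,   1.        ]]), 'R': array([[ 0.18170125,  0.98332305, -0.00777447],
       [ 0.815699  , -0.15513329, -0.557287  ],
       [-0.54919922,  0.09491812, -0.83028354]]), 't': array([-0.06748435, -0.28373048,  1.13079801])}
{'intrinsics': array([[335.43566025,   0.        , 248.73476105],
       [  0.        , 335.43566025, 191.23895356],
       [  0.        ,   0.        ,   1.        ]]), 'mount': array([[-6.11622696e-05, -9.60219563e-01, -2.79246105e-01,
         7.15219455e-02],
       [ 9.99999996e-01, -3.95125955e-05, -8.31578372e-05,
         3.51083406e-04],
       [ 6.88160437e-05, -2.79246109e-01,  9.60219561e-01,
        -1.17111965e-01],
       [ 0.00000000e+00,  0.00000000e+00,  0.00000000e+00,
         1.00000000e+00]])}
```

View pics/top0.png

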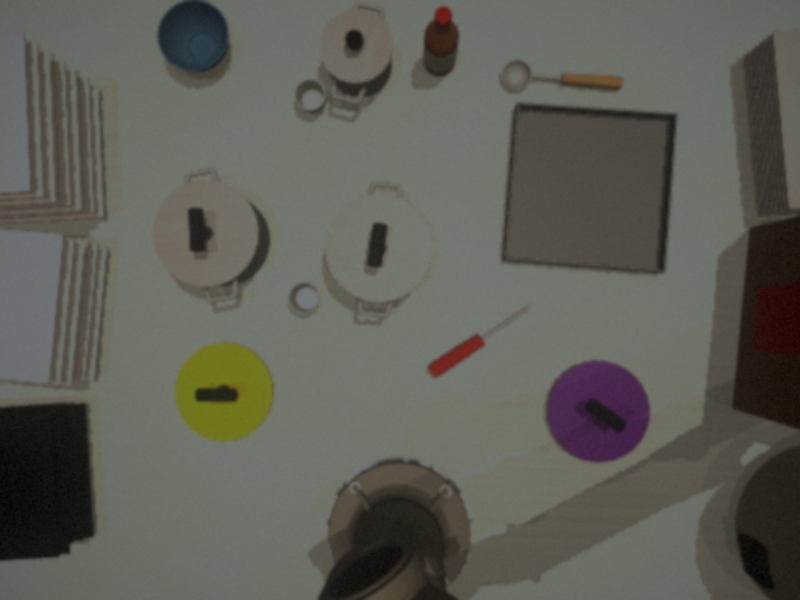

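View pics/scene0.png

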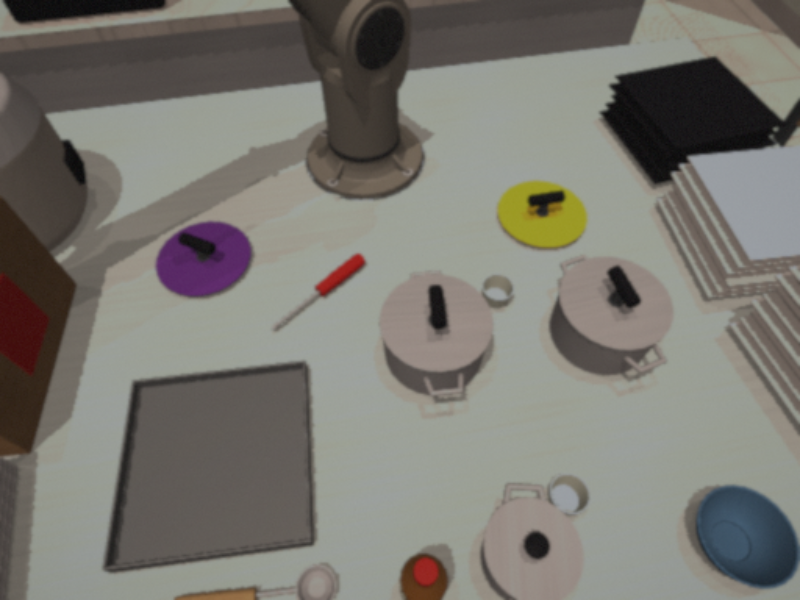

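The candidates in the top view are: the left big pot bar (197,230) and the right big pot bar (377,245), which are the two I want. The others are the yellow lid (222,393), the purple lid (600,412) and the small pot with a round knob (354,40), none of which are part of the job. The tray is at about (590,188). Next I'll measure the bars and the tray.

```bash
cat > h.py <<'E'
import cv2,numpy as np
def world(n,d,c):
    K,R,t=c["intrinsics"],c["R"],c["t"]
    v,u=np.mgrid[:d.shape[0],:d.shape[1]]
    P=np.stack([(u-K[0,2])/K[0,0]*d,(v-K[1,2])/K[1,1]*d,d],-1)
    return (P-t)@R
def wristcal(cal,o):
    from scipy.spatial.transform import Rotation as Ro
    w=np.array(o["tool_rot"]);T=np.eye(4);T[:3,:3]=Ro.from_quat(w[[1,2,3,0]]).as_matrix();T[:3,3]=o["eef_pos"]
    M=np.linalg.inv(T@np.array(cal["mount"]));return dict(intrinsics=cal["intrinsics"],R=M[:3,:3],t=M[:3,3])
def bar(W,img,m):
    pts=W[m][:,:2].astype(np.float32);r=cv2.minAreaRect(pts)
    return np.round(r[0],4),np.round(r[1],4),round(r[2],1),len(pts),np.round(np.median(W[m][:,2]),4)
E
python3 - <<'E'
from station import *
from h import *
for n in("top","scene"):
    d=np.load(n+"0.npy");img=cv2.imread(n+"0raw.png");W=world(n,d,calibration(n))
    X,Y,Z=W[...,0],W[...,1],W[...,2]
    m=(Z>.112)&(Z<.155)&(d>0)&(X>.25)&(X<.75)&(Y>-.1)&(Y<.45)
    k,l,s,c=cv2.connectedComponentsWithStats(m.astype(np.uint8))
    for i in range(1,k):
        if s[i,4]>60: print(n,c[i],bar(W,img,l==i), 'top z',np.percentile(Z[l==i],90), img[l==i].mean(0))
    # lids
    m=(Z>.082)&(Z<.105)&(d>0)&(X>.2)&(X<.8)&(Y>-.1)&(Y<.45)
    k,l,s,c=cv2.connectedComponentsWithStats(m.astype(np.uint8))
    for i in range(1,k):
        if s[i,4]>800: print(n,'lid',bar(W,img,l==i))
    m=(Z>.015)&(Z<.04)&(d>0)&(X>.25)&(X<.85)&(Y<-.12)&(Y>-.5)
    k,l,s,c=cv2.connectedComponentsWithStats(m.astype(np.uint8))
    for i in range(1,k):
        if s[i,4]>80: print(n,'tray',bar(W,img,l==i))
E
```

```text
top [125.23636364 146.57454545] (array([0.4788, 0.3094]), array([0.0631, 0.0211]), 3.7, 275, np.float64(0.1372)) top z 0.14008394679391406 [34.99636364 39.20727273 40.30181818]
top [240.83208955 156.04104478] (array([0.4625, 0.0414]), array([0.0219, 0.0639]), 83.1, 268, np.float64(0.1374)) top z 0.14027851222523893 [38.76119403 42.7761194  42.55970149]
top lid (array([0.4798, 0.3101]), array([0.1629, 0.1648]), 0.4, 3329, np.float64(0.0926))
top lid (array([0.4629, 0.0416]), array([0.1634, 0.163 ]), 1.4, 3463, np.float64(0.0925))
top tray (array([ 0.7544, -0.2983]), array([0.0965, 0.0172]), 86.6, 172, np.float64(0.0172))
top tray (array([ 0.5772, -0.2965]), array([0.2613, 0.2606]), 86.6, 881, np.float64(0.0221))
scene [398.41967213 183.14754098] (array([0.4817, 0.3062]), array([0.0649, 0.0211]), 4.3, 305, np.float64(0.1358)) top z 0.13877116109071283 [32.59672131 32.69180328 35.4       ]
scene [279.32971014 196.05797101] (array([0.4654, 0.0382]), array([0.0215, 0.0648]), 82.9, 276, np.float64(0.1367)) top z 0.13953215821792753 [33.34782609 33.80434783 36.60869565]
scene lid (array([0.4813, 0.3071]), array([0.1642, 0.1656]), 47.5, 3095, np.float64(0.092))
scene lid (array([0.4641, 0.0378]), array([0.1626, 0.1655]), 74.4, 3311, np.float64(0.0921))
scene tray (array([ 0.5793, -0.2994]), array([0.2612, 0.2617]), 86.7, 1375, np.float64(0.0223))
scene tray (array([ 0.7532, -0.2964]), array([0.0905, 0.012 ]), 79.8, 221, np.float64(0.0174))
```

```bash
python3 - <<'E'
from station import *
from h import *
H=np.zeros((10,16))
cs=[(n,np.load(n+"0.npy"),calibration(n)) for n in("top","scene")]
o=get_obs();p,d=read_camera("wrist");cs.append(("w",d,wristcal(calibration("wrist"),o)))
for n,d,c in cs:
    W=world(n,d,c)[d>0]
    i=np.floor(W[:,0]/.08).astype(int);j=np.floor((W[:,1]+.8)/.08).astype(int);k=(i>=0)&(i<10)&(j>=0)&(j<16)&(W[:,2]<.6)
    np.maximum.at(H,(i[k],j[k]),W[k,2])
print("cols y from -.8 step .08; rows x from 0");print(np.round(H*100).astype(int))
E
```

```text
cols y from -.8 step .08; rows x from 0
[[ 0  0 25 25  0  0  1  0 36 36 35 31  0  1  0  1]
 [ 0  0 23 24  0  2  2  1  2 33 30  2  0  2  2  0]
 [22 22 30 30  2  6  6  2  0  0  0  0  2  6  6  0]
 [22 32 32 30  0  2  2  0  3  3  0  0  2  2  2  0]
 [22 22 22 22  0  0  0  2  3 10 10  9  4  9  9  0]
 [ 0 22 12 15  3  3  3  3  2 10 14 10 10 14 10  1]
 [ 0  0 13 14  3  1  1  3  0 10 14 10 10 14 14  0]
 [ 0  0  9  0  3  1  1  3  0  0  7  0  0  9  9  0]
 [ 0  0  9  9  3  3  3  3  1  0  6  6  4  0  0  1]
 [ 0  0  9  9  1  2  2  2  2 16 11 11  4  5  5  5]]
```

>>> drive_tool --increments '[{"dz": -0.04}, {"dz": -0.04}, {"dx": 0.034, "dy": -0.02}, {"dx": 0.034, "dy": -0.02}, {"dx": 0.034, "dy": -0.02}, {"dx": 0.034, "dy": -0.02}, {"dx": 0.034, "dy": -0.02}, {"dx": 0.034, "dy": -0.02}, {"dx": 0.034, "dy": -0.02}, {"dx": 0.034, "dy": -0.02}, {"dx": 0.034, "dy": -0.02}, {"dx": 0.034, "dy": -0.02}, {"wz": 10, "claw": 0.03}, {"wz": 10}, {"wz": 10}]'

```text
schema error: expected keys claw, dx, dy, dz, wx, wy, wz
```

>>> drive_tool --increments '[{"dx": 0, "dy": 0, "dz": -0.04, "wx": 0, "wy": 0, "wz": 0, "claw": 0.045}, {"dx": 0, "dy": 0, "dz": -0.04, "wx": 0, "wy": 0, "wz": 0, "claw": 0.045}, {"dx": 0.034, "dy": -0.02, "dz": 0, "wx": 0, "wy": 0, "wz": 0, "claw": 0.045}, {"dx": 0.034, "dy": -0.02, "dz": 0, "wx": 0, "wy": 0, "wz": 0, "claw": 0.045}, {"dx": 0.034, "dy": -0.02, "dz": 0, "wx": 0, "wy": 0, "wz": 0, "claw": 0.045}, {"dx": 0.034, "dy": -0.02, "dz": 0, "wx": 0, "wy": 0, "wz": 0, "claw": 0.045}, {"dx": 0.034, "dy": -0.02, "dz": 0, "wx": 0, "wy": 0, "wz": 0, "claw": 0.045}, {"dx": 0.034, "dy": -0.02, "dz": 0, "wx": 0, "wy": 0, "wz": 0, "claw": 0.045}, {"dx": 0.034, "dy": -0.02, "dz": 0, "wx": 0, "wy": 0, "wz": 0, "claw": 0.045}, {"dx": 0.034, "dy": -0.02, "dz": 0, "wx": 0, "wy": 0, "wz": 0, "claw": 0.045}, {"dx": 0.034, "dy": -0.02, "dz": 0, "wx": 0, "wy": 0, "wz": 0, "claw": 0.045}, {"dx": 0.034, "dy": -0.02, "dz": 0, "wx": 0, "wy": 0, "wz": 0, "claw": 0.045}, {"dx": 0, "dy": 0, "dz": 0, "wx": 0, "wy": 0, "wz": 10, "claw": 0.045}, {"dx": 0, "dy": 0, "dz": 0, "wx": 0, "wy": 0, "wz": 10, "claw": 0.045}, {"dx": 0, "dy": 0, "dz": 0, "wx": 0, "wy": 0, "wz": 10, "claw": 0.045}]' --newtons 20

```text
t: 2.02
eef_pos: [0.498, -0.305, 0.336]
tool_rot: [-0.0, 0.998, -0.065, -0.0]
contact_force: [0.4, 0.6, 0.1]
gripper_width: 0.526
grasp_force: 0.0
```

>>> drive_tool --increments '[{"dx": -0.01, "dy": -0.042, "dz": 0.009, "wx": 0, "wy": 0, "wz": 0, "claw": 0.045}, {"dx": -0.01, "dy": -0.042, "dz": 0.009, "wx": 0, "wy": 0, "wz": 0, "claw": 0.045}, {"dx": -0.01, "dy": -0.042, "dz": 0.009, "wx": 0, "wy": 0, "wz": 0, "claw": 0.045}, {"dx": -0.01, "dy": -0.042, "dz": 0.009, "wx": 0, "wy": 0, "wz": 0, "claw": 0.045}, {"dx": -0.01, "dy": -0.042, "dz": 0.009, "wx": 0, "wy": 0, "wz": 0, "claw": 0.045}, {"dx": -0.01, "dy": -0.042, "dz": 0.009, "wx": 0, "wy": 0, "wz": 0, "claw": 0.045}, {"dx": -0.01, "dy": -0.042, "dz": 0.009, "wx": 0, "wy": 0, "wz": 0, "claw": 0.045}, {"dx": -0.008, "dy": -0.044, "dz": 0.009, "wx": 0, "wy": 0, "wz": 0, "claw": 0.045}, {"dx": 0, "dy": 0, "dz": 0, "wx": 0, "wy": 0, "wz": 0, "claw": 0.045}]'

```text
t: 3.15
eef_pos: [0.4615, 0.0433, 0.2637]
tool_rot: [-0.0, 0.998, -0.059, -0.001]
contact_force: [0.1, -0.6, -0.6]
gripper_width: 0.526
grasp_force: 0.0
```

```bash
cat > look.py <<'E'
from station import *
from h import *
import sys
o=get_obs();p,d=read_camera("wrist");W=world("w",d,wristcal(calibration("wrist"),o));Z=W[...,2]
print(np.round(o["eef_pos"],4),np.round(o["tool_rot"],4),np.round(o["contact_force"],2),np.round(o["torque"],3))
near=np.hypot(W[...,0]-o["eef_pos"][0],W[...,1]-o["eef_pos"][1])<.12
m=(Z>.112)&(Z<.155)&(d>0)&near&(p.max(-1)<90)
k,l,s,c=cv2.connectedComponentsWithStats(m.astype(np.uint8))
for i in range(1,k):
    if s[i,4]>200: print(c[i],bar(W,p,l==i),"top z",np.percentile(Z[l==i],95))
cv2.imwrite(sys.argv[1],cv2.resize(p[...,::-1],(800,600)))
E
python3 look.py pics/w1.png
```

```text
[0.4615 0.0433 0.2637] [-4.000e-04  9.983e-01 -5.860e-02 -7.000e-04] [ 0.05 -0.57 -0.6 ] [ 0.016 -0.029  0.022]
[252.5511879  185.30669546] (array([0.4638, 0.0399]), array([0.0215, 0.064 ]), 82.8, 2315, np.float64(0.1387)) top z 0.1407938101137967
```

View pics/w1.png

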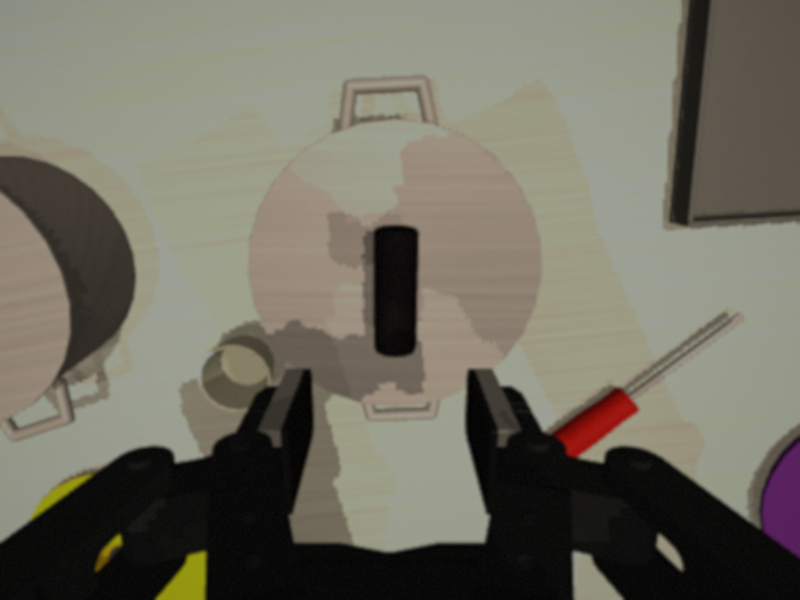

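The picture shows the steel lid of the right-hand big pot with a black bar at (396,290), fingers straddling its line at the bottom. Now I'll lower over it and half-close the fingers.

>>> drive_tool --increments '[{"dx": 0.003, "dy": 0.003, "dz": 0.025, "wx": 0, "wy": 0, "wz": 0.5, "claw": 0.045}, {"dx": 0, "dy": 0, "dz": 0.03, "wx": 0, "wy": 0, "wz": 0, "claw": 0.045}, {"dx": 0, "dy": 0, "dz": 0.03, "wx": 0, "wy": 0, "wz": 0, "claw": 0.045}, {"dx": 0, "dy": 0, "dz": 0.025, "wx": 0, "wy": 0, "wz": 0, "claw": 0.045}, {"dx": 0, "dy": 0, "dz": 0.016, "wx": 0, "wy": 0, "wz": 0, "claw": 0.045}, {"dx": 0, "dy": 0, "dz": 0, "wx": 0, "wy": 0, "wz": 0, "claw": 0.028}, {"dx": 0, "dy": 0, "dz": 0, "wx": 0, "wy": 0, "wz": 0, "claw": 0.028}, {"dx": 0, "dy": 0, "dz": 0, "wx": 0, "wy": 0, "wz": 0, "claw": 0.028}]'

```text
t: 4.2
eef_pos: [0.4658, 0.0365, 0.1393]
tool_rot: [-0.0, 0.998, -0.066, 0.001]
contact_force: [0.3, -0.2, 0.2]
gripper_width: 0.324
grasp_force: 0.0
```

>>> drive_tool --increments '[{"dx": 0, "dy": 0.002, "dz": 0, "wx": 0, "wy": 0, "wz": 0, "claw": 0.028}, {"dx": 0, "dy": 0.002, "dz": 0, "wx": 0, "wy": 0, "wz": 0, "claw": 0.028}, {"dx": 0, "dy": 0, "dz": 0, "wx": 0, "wy": 0, "wz": 0, "claw": 0.028}]'

```text
t: 4.58
eef_pos: [0.4646, 0.0323, 0.1384]
tool_rot: [0.0, 0.998, -0.066, 0.0]
contact_force: [0.3, 1.1, 0.3]
gripper_width: 0.325
grasp_force: 0.2
```

>>> drive_tool --increments '[{"dx": 0, "dy": 0.002, "dz": 0, "wx": 0, "wy": 0, "wz": 0, "claw": 0.028}, {"dx": 0, "dy": 0, "dz": 0, "wx": 0, "wy": 0, "wz": 0, "claw": 0.028}]'

```text
t: 4.82
eef_pos: [0.4643, 0.0304, 0.1383]
tool_rot: [0.0, 0.998, -0.066, 0.0]
contact_force: [0.5, 0.3, 0.9]
gripper_width: 0.326
grasp_force: 0.3
```

>>> drive_tool --increments '[{"dx": 0, "dy": 0.002, "dz": 0, "wx": 0, "wy": 0, "wz": 0, "claw": 0.028}, {"dx": 0, "dy": 0, "dz": 0, "wx": 0, "wy": 0, "wz": 0, "claw": 0.028}]'

```text
t: 5.08
eef_pos: [0.464, 0.0284, 0.1383]
tool_rot: [0.0, 0.998, -0.066, -0.0]
contact_force: [-0.2, 1.0, -0.1]
gripper_width: 0.33
grasp_force: 0.3
```

```bash
cat > lk2.py <<'E'
from station import *
from h import *
import sys
cx,cy=float(sys.argv[2]),float(sys.argv[3])
p,d=read_camera("scene");W=world("s",d,calibration("scene"));Z=W[...,2]
R=np.hypot(W[...,0]-cx,W[...,1]-cy)
m=(Z>.082)&(Z<.105)&(R<.12)&(p.min(-1)>60)
k,l,s,c=cv2.connectedComponentsWithStats(m.astype(np.uint8));i=1+np.argmax(s[1:,4])
print("lid",bar(W,p,l==i))
ys,xs=np.where(R<.12);v,u=int(ys.mean()),int(xs.mean())
cv2.imwrite(sys.argv[1],cv2.resize(p[max(0,v-60):v+60,u-80:u+80,::-1],(800,600),interpolation=cv2.INTER_CUBIC))
print(np.round(get_obs()["contact_force"],2))
E
python3 lk2.py pics/s1.png .464 .04; python3 look.py pics/w2.png
```

```text
lid (array([0.4828, 0.0362]), array([0.163 , 0.1309]), 83.9, 2478, np.float64(0.0921))
[ 0.49 -0.09  0.39]
[0.464  0.0285 0.1383] [ 0.      0.9978 -0.0663 -0.    ] [ 0.49 -0.09  0.39] [ 0.106 -0.062  0.037]
[233.6954282  271.54818631] (array([0.4639, 0.0387]), array([0.0352, 0.0642]), 82.6, 9318, np.float64(0.1378)) top z 0.14953486404528268
[294.10388248 269.17785939] (array([0.4625, 0.0077]), array([0.014 , 0.0233]), 82.5, 1906, np.float64(0.1395)) top z 0.1525745607801337
```

View pics/w2.png

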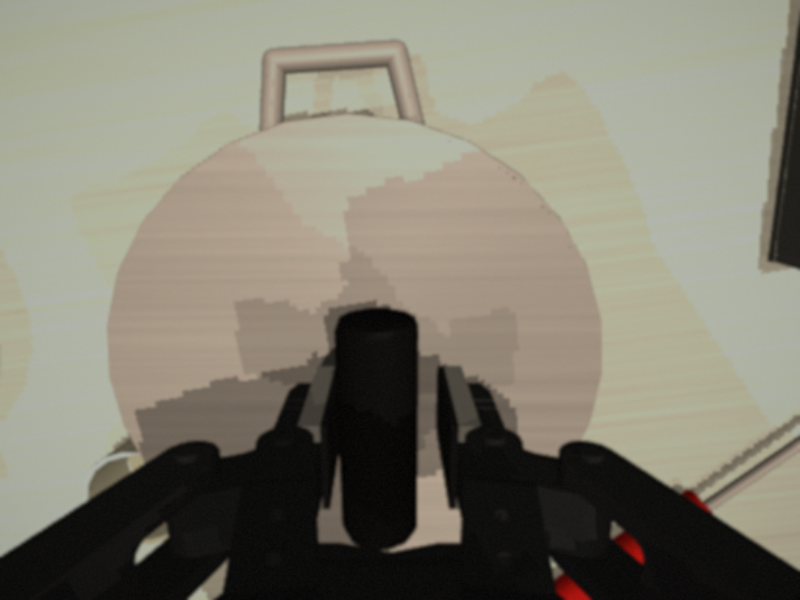

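The handle leans about 8 mm to the right under roughly 1 N, with a stationary lid (lid centre near column 355, bar at 376), so this one is loose. I'll let it come upright and rock it both ways again.

>>> drive_tool --increments '[{"dx": 0, "dy": -0.004, "dz": 0, "wx": 0, "wy": 0, "wz": 0, "claw": 0.028}, {"dx": 0, "dy": -0.004, "dz": 0, "wx": 0, "wy": 0, "wz": 0, "claw": 0.028}, {"dx": 0, "dy": -0.003, "dz": 0, "wx": 0, "wy": 0, "wz": 0, "claw": 0.028}, {"dx": 0, "dy": 0, "dz": 0, "wx": 0, "wy": 0, "wz": 0, "claw": 0.028}, {"dx": 0, "dy": 0, "dz": 0, "wx": 0, "wy": 0, "wz": 0, "claw": 0.028}, {"dx": 0, "dy": 0, "dz": 0, "wx": 0, "wy": 0, "wz": 0, "claw": 0.028}]'

```text
t: 5.92
eef_pos: [0.4654, 0.0393, 0.1383]
tool_rot: [0.0, 0.998, -0.066, -0.0]
contact_force: [0.4, -0.1, 0.0]
gripper_width: 0.324
grasp_force: 0.0
```

>>> drive_tool --increments '[{"dx": 0, "dy": -0.003, "dz": 0, "wx": 0, "wy": 0, "wz": 0, "claw": 0.028}, {"dx": 0, "dy": -0.003, "dz": 0, "wx": 0, "wy": 0, "wz": 0, "claw": 0.028}, {"dx": 0, "dy": -0.002, "dz": 0, "wx": 0, "wy": 0, "wz": 0, "claw": 0.028}, {"dx": 0, "dy": -0.001, "dz": 0, "wx": 0, "wy": 0, "wz": 0, "claw": 0.028}, {"dx": 0, "dy": 0, "dz": 0, "wx": 0, "wy": 0, "wz": 0, "claw": 0.028}]'

```text
t: 6.55
eef_pos: [0.4666, 0.0484, 0.1383]
tool_rot: [0.0, 0.998, -0.066, 0.0]
contact_force: [0.1, 0.1, -0.1]
gripper_width: 0.331
grasp_force: 0.2
```

>>> drive_tool --increments '[{"dx": 0, "dy": -0.002, "dz": 0, "wx": 0, "wy": 0, "wz": 0, "claw": 0.028}, {"dx": 0, "dy": 0, "dz": 0, "wx": 0, "wy": 0, "wz": 0, "claw": 0.028}, {"dx": 0, "dy": 0, "dz": 0, "wx": 0, "wy": 0, "wz": 0, "claw": 0.028}]'

```text
t: 6.92
eef_pos: [0.4669, 0.0503, 0.1383]
tool_rot: [0.0, 0.998, -0.066, 0.0]
contact_force: [0.1, -1.3, 0.3]
gripper_width: 0.326
grasp_force: 0.3
```

>>> drive_tool --increments '[{"dx": 0, "dy": 0.004, "dz": 0, "wx": 0, "wy": 0, "wz": 0, "claw": 0.028}, {"dx": 0, "dy": 0.004, "dz": 0, "wx": 0, "wy": 0, "wz": 0, "claw": 0.028}, {"dx": 0, "dy": 0.003, "dz": 0, "wx": 0, "wy": 0, "wz": 0, "claw": 0.028}, {"dx": 0, "dy": 0, "dz": 0, "wx": 0, "wy": 0, "wz": 0, "claw": 0.028}, {"dx": 0, "dy": 0, "dz": 0, "wx": 0, "wy": 0, "wz": 0, "claw": 0.028}, {"dx": 0, "dy": 0, "dz": 0, "wx": 0, "wy": 0, "wz": 0, "claw": 0.028}, {"dx": 0, "dy": 0, "dz": 0, "wx": 0, "wy": 0, "wz": 0, "claw": 0.028}]'

```text
t: 7.8
eef_pos: [0.4655, 0.0396, 0.1383]
tool_rot: [-0.0, 0.998, -0.066, 0.0]
contact_force: [-0.5, -0.1, 0.6]
gripper_width: 0.327
grasp_force: 0.0
```

>>> drive_tool --increments '[{"dx": 0, "dy": 0.004, "dz": 0, "wx": 0, "wy": 0, "wz": 0, "claw": 0.028}, {"dx": 0, "dy": 0.004, "dz": 0, "wx": 0, "wy": 0, "wz": 0, "claw": 0.028}, {"dx": 0, "dy": 0.003, "dz": 0, "wx": 0, "wy": 0, "wz": 0, "claw": 0.028}, {"dx": 0, "dy": 0, "dz": 0, "wx": 0, "wy": 0, "wz": 0, "claw": 0.028}, {"dx": 0, "dy": 0, "dz": 0, "wx": 0, "wy": 0, "wz": 0, "claw": 0.028}]'

```text
t: 8.43
eef_pos: [0.464, 0.0286, 0.1383]
tool_rot: [-0.0, 0.998, -0.066, 0.0]
contact_force: [0.4, 1.7, 0.6]
gripper_width: 0.332
grasp_force: 0.3
```

>>> drive_tool --increments '[{"dx": 0, "dy": -0.004, "dz": 0, "wx": 0, "wy": 0, "wz": 0, "claw": 0.028}, {"dx": 0, "dy": -0.004, "dz": 0, "wx": 0, "wy": 0, "wz": 0, "claw": 0.028}, {"dx": 0, "dy": -0.003, "dz": 0, "wx": 0, "wy": 0, "wz": 0, "claw": 0.028}, {"dx": 0, "dy": 0, "dz": 0, "wx": 0, "wy": 0, "wz": 0, "claw": 0.028}, {"dx": 0, "dy": 0, "dz": 0, "wx": 0, "wy": 0, "wz": 0, "claw": 0.028}, {"dx": 0, "dy": 0, "dz": 0, "wx": 0, "wy": 0, "wz": 0, "claw": 0.028}]'

```text
t: 9.18
eef_pos: [0.4654, 0.0393, 0.1383]
tool_rot: [0.0, 0.998, -0.066, 0.0]
contact_force: [0.0, 0.0, 0.2]
gripper_width: 0.325
grasp_force: 0.0
```

>>> drive_tool --increments '[{"dx": 0, "dy": 0, "dz": 0.002, "wx": 0, "wy": 0, "wz": 0, "claw": 0.028}, {"dx": 0, "dy": 0, "dz": 0, "wx": 0, "wy": 0, "wz": 0, "claw": 0.01}, {"dx": 0, "dy": 0, "dz": 0, "wx": 0, "wy": 0, "wz": 0, "claw": 0.01}, {"dx": 0, "dy": 0, "dz": 0, "wx": 0, "wy": 0, "wz": 0, "claw": 0.01}, {"dx": 0, "dy": 0, "dz": 0, "wx": 0, "wy": 0, "wz": 0, "claw": 0.01}]' --newtons 70

```text
t: 9.8
eef_pos: [0.4653, 0.0394, 0.1363]
tool_rot: [0.0, 0.998, -0.066, -0.0]
contact_force: [-1.0, -0.6, 0.3]
gripper_width: 0.236
grasp_force: 68.3
```

>>> drive_tool --increments '[{"dx": 0, "dy": 0, "dz": -0.005, "wx": 0, "wy": 0, "wz": 0, "claw": 0.01}, {"dx": 0, "dy": 0, "dz": -0.01, "wx": 0, "wy": 0, "wz": 0, "claw": 0.01}, {"dx": 0, "dy": 0, "dz": -0.015, "wx": 0, "wy": 0, "wz": 0, "claw": 0.01}, {"dx": 0, "dy": 0, "dz": -0.02, "wx": 0, "wy": 0, "wz": 0, "claw": 0.01}, {"dx": 0, "dy": 0, "dz": -0.02, "wx": 0, "wy": 0, "wz": 0, "claw": 0.01}, {"dx": 0, "dy": 0, "dz": -0.01, "wx": 0, "wy": 0, "wz": 0, "claw": 0.01}, {"dx": 0, "dy": 0, "dz": 0, "wx": 0, "wy": 0, "wz": 0, "claw": 0.01}]'

```text
t: 10.68
eef_pos: [0.4658, 0.0395, 0.2171]
tool_rot: [-0.0, 0.998, -0.066, 0.001]
contact_force: [-0.3, -0.6, -6.4]
gripper_width: 0.233
grasp_force: 68.6
```

```bash
python3 look.py pics/w3.png; python3 lk2.py pics/s2.png .465 .04
```

```text
[0.4658 0.0395 0.2171] [-1.000e-04  9.978e-01 -6.630e-02  9.000e-04] [-0.33 -0.6  -6.4 ] [-0.035 -0.023 -0.005]
lid (array([0.5026, 0.0274]), array([0.1581, 0.0828]), 74.3, 242, np.float64(0.0876))
[-1.19  0.03 -6.01]
```

View pics/s2.png

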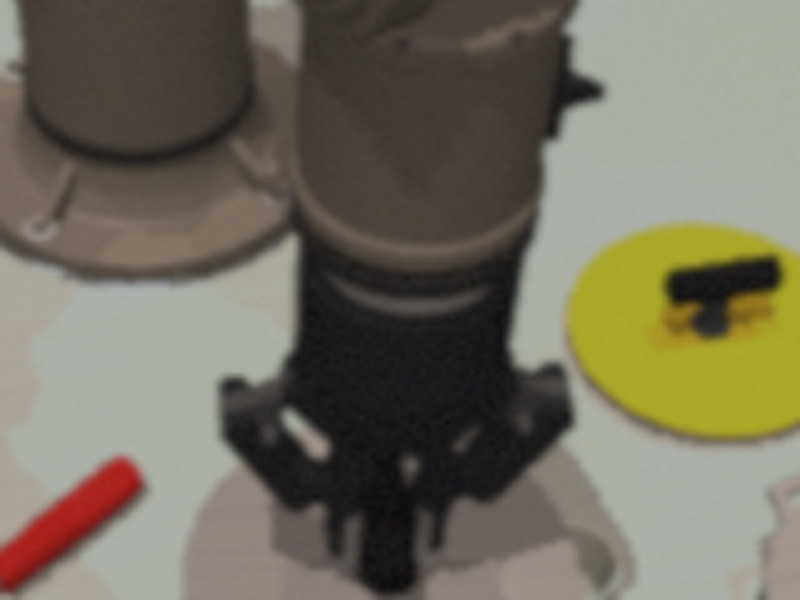

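The lid is off and hanging level (about 6 N). Next I'll carry it to the tray.

>>> drive_tool --increments '[{"dx": 0.008, "dy": 0.016, "dz": 0, "wx": 0, "wy": 0, "wz": 0, "claw": 0.01}, {"dx": 0.0155, "dy": 0.032, "dz": 0, "wx": 0, "wy": 0, "wz": 0, "claw": 0.01}, {"dx": 0.0155, "dy": 0.032, "dz": 0, "wx": 0, "wy": 0, "wz": 0, "claw": 0.01}, {"dx": 0.0155, "dy": 0.032, "dz": 0, "wx": 0, "wy": 0, "wz": 0, "claw": 0.01}, {"dx": 0.0155, "dy": 0.032, "dz": 0, "wx": 0, "wy": 0, "wz": 0, "claw": 0.01}, {"dx": 0.0155, "dy": 0.032, "dz": 0, "wx": 0, "wy": 0, "wz": 0, "claw": 0.01}, {"dx": 0.0155, "dy": 0.032, "dz": 0, "wx": 0, "wy": 0, "wz": 0, "claw": 0.01}, {"dx": 0.0155, "dy": 0.032, "dz": 0, "wx": 0, "wy": 0, "wz": 0, "claw": 0.01}, {"dx": 0.0155, "dy": 0.032, "dz": 0, "wx": 0, "wy": 0, "wz": 0, "claw": 0.01}, {"dx": 0.0155, "dy": 0.032, "dz": 0, "wx": 0, "wy": 0, "wz": 0, "claw": 0.01}, {"dx": 0.008, "dy": 0.016, "dz": 0, "wx": 0, "wy": 0, "wz": 0, "claw": 0.01}, {"dx": 0, "dy": 0, "dz": 0, "wx": 0, "wy": 0, "wz": 0, "claw": 0.01}, {"dx": 0, "dy": 0, "dz": 0, "wx": 0, "wy": 0, "wz": 0, "claw": 0.01}]'

```text
t: 12.4
eef_pos: [0.5771, -0.2963, 0.2157]
tool_rot: [-0.001, 0.998, -0.065, -0.001]
contact_force: [-0.1, 0.4, -5.5]
gripper_width: 0.232
grasp_force: 69.0
```

```bash
python3 look.py pics/w4.png
```

```text
[ 0.5771 -0.2963  0.2157] [-9.000e-04  9.979e-01 -6.540e-02 -7.000e-04] [-0.09  0.41 -5.54] [ 0.063 -0.041 -0.035]
```

View pics/w4.png

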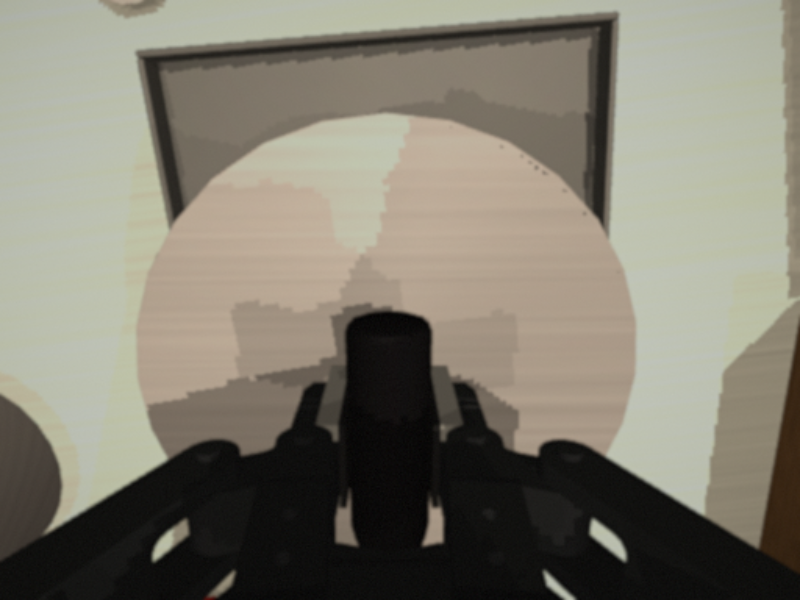

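The view shows the lid (centre about (386,350)) held over the tray, whose far corners are at (140,55) and (616,15), nicely centred side to side. Next I'll lower it, slowly at the end.

>>> drive_tool --increments '[{"dx": 0, "dy": 0, "dz": 0.01, "wx": 0, "wy": 0, "wz": 0, "claw": 0.01}, {"dx": 0, "dy": 0, "dz": 0.02, "wx": 0, "wy": 0, "wz": 0, "claw": 0.01}, {"dx": 0, "dy": 0, "dz": 0.02, "wx": 0, "wy": 0, "wz": 0, "claw": 0.01}, {"dx": 0, "dy": 0, "dz": 0.02, "wx": 0, "wy": 0, "wz": 0, "claw": 0.01}, {"dx": 0, "dy": 0, "dz": 0.02, "wx": 0, "wy": 0, "wz": 0, "claw": 0.01}, {"dx": 0, "dy": 0, "dz": 0.02, "wx": 0, "wy": 0, "wz": 0, "claw": 0.01}, {"dx": 0, "dy": 0, "dz": 0.015, "wx": 0, "wy": 0, "wz": 0, "claw": 0.01}, {"dx": 0, "dy": 0, "dz": 0.01, "wx": 0, "wy": 0, "wz": 0, "claw": 0.01}, {"dx": 0, "dy": 0, "dz": 0.007, "wx": 0, "wy": 0, "wz": 0, "claw": 0.01}, {"dx": 0, "dy": 0, "dz": 0.005, "wx": 0, "wy": 0, "wz": 0, "claw": 0.01}, {"dx": 0, "dy": 0, "dz": 0, "wx": 0, "wy": 0, "wz": 0, "claw": 0.01}, {"dx": 0, "dy": 0, "dz": 0, "wx": 0, "wy": 0, "wz": 0, "claw": 0.01}]'

```text
t: 13.95
eef_pos: [0.5776, -0.2984, 0.0698]
tool_rot: [0.0, 0.998, -0.066, 0.0]
contact_force: [-0.9, -0.3, -5.5]
gripper_width: 0.238
grasp_force: 69.0
```

>>> drive_tool --increments '[{"dx": 0, "dy": 0, "dz": 0.003, "wx": 0, "wy": 0, "wz": 0, "claw": 0.01}, {"dx": 0, "dy": 0, "dz": 0.002, "wx": 0, "wy": 0, "wz": 0, "claw": 0.01}, {"dx": 0, "dy": 0, "dz": 0.0015, "wx": 0, "wy": 0, "wz": 0, "claw": 0.01}, {"dx": 0, "dy": 0, "dz": 0.001, "wx": 0, "wy": 0, "wz": 0, "claw": 0.01}, {"dx": 0, "dy": 0, "dz": 0.001, "wx": 0, "wy": 0, "wz": 0, "claw": 0.01}, {"dx": 0, "dy": 0, "dz": 0, "wx": 0, "wy": 0, "wz": 0, "claw": 0.01}]'

```text
t: 14.7
eef_pos: [0.5772, -0.2983, 0.0607]
tool_rot: [-0.0, 0.998, -0.066, -0.0]
contact_force: [0.9, 0.9, -5.8]
gripper_width: 0.234
grasp_force: 69.0
```

>>> drive_tool --increments '[{"dx": 0, "dy": 0, "dz": 0.0005, "wx": 0, "wy": 0, "wz": 0, "claw": 0.01}, {"dx": 0, "dy": 0, "dz": 0.0005, "wx": 0, "wy": 0, "wz": 0, "claw": 0.01}, {"dx": 0, "dy": 0, "dz": 0, "wx": 0, "wy": 0, "wz": 0, "claw": 0.01}]'

```text
t: 15.08
eef_pos: [0.5774, -0.2983, 0.0603]
tool_rot: [0.0, 0.998, -0.066, 0.0]
contact_force: [-1.5, 1.1, -0.5]
gripper_width: 0.236
grasp_force: 69.5
```

The lid is resting on the tray floor with its weight taken, so I'll release and back off.

>>> drive_tool --increments '[{"dx": 0, "dy": 0, "dz": 0, "wx": 0, "wy": 0, "wz": 0, "claw": 0.022}, {"dx": 0, "dy": 0, "dz": 0, "wx": 0, "wy": 0, "wz": 0, "claw": 0.028}, {"dx": 0, "dy": 0, "dz": 0, "wx": 0, "wy": 0, "wz": 0, "claw": 0.04}, {"dx": 0, "dy": 0, "dz": 0, "wx": 0, "wy": 0, "wz": 0, "claw": 0.045}, {"dx": 0, "dy": 0, "dz": 0, "wx": 0, "wy": 0, "wz": 0, "claw": 0.045}, {"dx": 0, "dy": 0, "dz": -0.01, "wx": 0, "wy": 0, "wz": 0, "claw": 0.045}, {"dx": 0, "dy": 0, "dz": -0.02, "wx": 0, "wy": 0, "wz": 0, "claw": 0.045}, {"dx": 0, "dy": 0, "dz": -0.03, "wx": 0, "wy": 0, "wz": 0, "claw": 0.045}, {"dx": 0, "dy": 0, "dz": -0.03, "wx": 0, "wy": 0, "wz": 0, "claw": 0.045}, {"dx": 0, "dy": 0, "dz": -0.03, "wx": 0, "wy": 0, "wz": 0, "claw": 0.045}, {"dx": 0, "dy": 0, "dz": -0.03, "wx": 0, "wy": 0, "wz": 0, "claw": 0.045}, {"dx": 0, "dy": 0, "dz": -0.02, "wx": 0, "wy": 0, "wz": 0, "claw": 0.045}, {"dx": 0, "dy": 0, "dz": 0, "wx": 0, "wy": 0, "wz": 0, "claw": 0.045}]'

```text
t: 16.7
eef_pos: [0.5782, -0.2987, 0.2322]
tool_rot: [0.001, 0.998, -0.066, 0.002]
contact_force: [0.4, 0.7, -0.3]
gripper_width: 0.528
grasp_force: 0.0
```

```bash
python3 look.py pics/w5.png; python3 - <<'E'
from station import *
from h import *
o=get_obs();p,d=read_camera("wrist");W=world("w",d,wristcal(calibration("wrist"),o));Z=W[...,2]
m=(Z>.014)&(Z<.03)&(d>0)&(np.hypot(W[...,0]-.578,W[...,1]+.298)<.088)
P=W[m];A=np.c_[P[:,:2]-[.578,-.298],np.ones(len(P))];print("plane",np.linalg.lstsq(A,P[:,2],rcond=None)[0],bar(W,p,m))
E
```

```text
[ 0.5782 -0.2987  0.2322] [ 7.000e-04  9.978e-01 -6.630e-02  1.900e-03] [ 0.37  0.67 -0.25] [-0.046 -0.011  0.029]
plane [0.00037177 0.00033861 0.0175523 ] (array([ 0.5759, -0.2973]), array([0.1646, 0.1647]), 63.6, 19000, np.float64(0.0176))
```

View pics/w5.png

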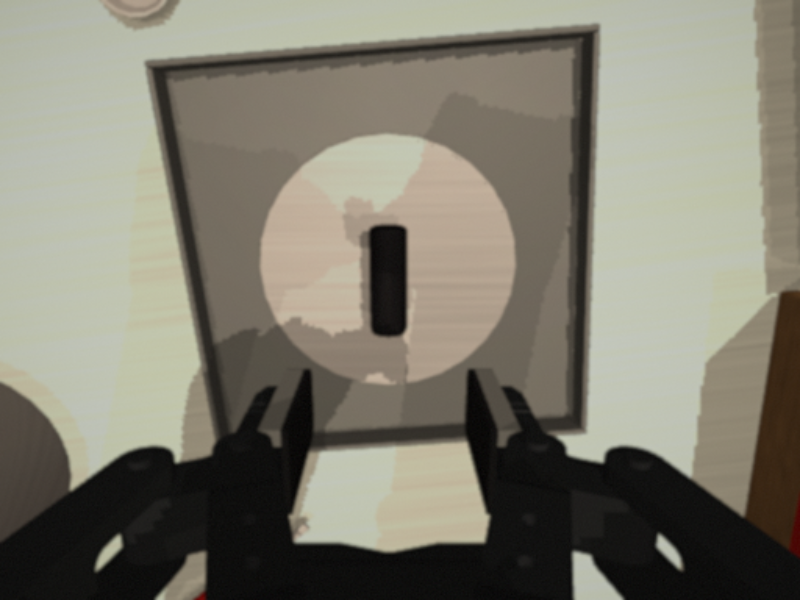

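The lid (centre at (388,258)) lies flat and centred in the tray, at 18 mm height with no tilt, and the gripper is clear of it. Handing in now.

```bash
python3 -c "
from station import *
print(hand_in())"
```

```text
the job is handed in; nothing more can be done
None
```

The loose handle was on the right-hand big pot: I rocked it over three times, letting it come upright in between, then set its lid flat in the grey tray and handed in at about 17 s; the other pot's lid was never touched or wiggled, since the first handle was clearly the loose one.

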